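# Start the cut at the saw's control box

## Robot

A 6-joint arm with a two-finger parallel gripper is mounted at the origin on the work surface. World frame = base frame: x ahead of the robot, y to its left, z up, the work surface at z = 0. Lengths are in mm, angles in rad, forces in N, time in s.
With the tool pointing down it reaches from about 275 to 725 mm from the base axis. Payload 5.6 kg.
Tool frame: the origin (TCP) lies at the very end of the fingers, on their centre line; the grasp point (between the pads) lies 19 mm behind it; z points along the fingers, y is the direction in which the jaws open and shut (so a half turn about z gives the same grasp; the last joint's range is limited). The gripper opens to 85 mm and grips with 20 to 120 N. Pads are 22 mm wide; open, the fingers measure 114 mm over their backs; the gripper's body (76 mm by 85 mm) begins 54 mm behind the grasp point. The pads swing forward as they close: fully open they stand 13 mm farther back than shut.
Start: joints at [-0.821, 0.255, 0.108, 0, -1.424, -0.285], TCP at [246.552, -491.635, 231.283] pointing down, gripper open.
Joint ranges: [-2.95, 2.95], [-1.21, 1.97], [-1.09, 1.5], [-2.87, 1.71], [-2.94, -0.07], [-3.05, 3.05]. Speed limits (rad/s): [2.57, 2.57, 3.14, 3.14, 3.14, 3.14].

## Interface

Orientations are given as a rotation vector (axis times angle).
In Python, from plant import arm gives the robot as it stands. The module is installed in compiled form; this text tells all that it offers.
- The arm moves only by the shell command python3 -m handwheel 'ROWS' [FORCE]. ROWS is text: rows parted by semicolons, each of 7 numbers parted by spaces: the closure in counts, from 0 (fully open) to 255 (shut), then the shift along the tool's x, y, z in m, then the turn, a rotation vector about the tool's x, y, z in rad. A call has exactly 10 rows; each row is the pose to reach, as a shift and turn from the pose commanded when the call began, along the tool's axes at that moment; what a row does not reach only later rows make up. A row lasts 1/12 s, in which the tool goes at most 41.7 mm and 7.16 degrees, less where a joint would pass 70% of its speed; a pose out of reach is approached as far as the arm can. A call with a gripper value outside its range is refused whole. The fingers move at their own pace and stop on an object; FORCE is the grip in N (left out, the last holds). Time passes only in rows, so rows that repeat a pose let the fingers close, or fill a call up. It gives the time, the measured TCP pose, the force and the opening at its end, in the units of the state.
- arm.get_state(): the state, without advancing time (a new reading comes with each control period).
- arm.camera(name): name is "scene" or "top"; returns a dict with "pixels" (480x640x3 uint8, red, green, blue), "vertical_fov" (degrees; the focal length in pixels is half the picture's height over the tangent of half this angle, whatever the lens; pixels are square), "cx", "cy" (the principal point, pixels), "rvec" (rotation vector, rad) and "tvec" (3), from world to camera coordinates, as OpenCV has them. Camera axes: x right, y down, z forward; pixel columns grow to the right and rows downward; lengths in mm; the calibration is good to about 2 mm. A picture is of the moment at which its call begins. There is no depth.
- arm.close_job(): hands the job in, once; it reports no verdict.
The state is a dict: "time": time; "q": joint angles; "joint_vel": joint speeds; "joint_efforts": joint torques, N m; "eef_pos": TCP position; "eef_rot": TCP orientation; "contact_force": force on the tool from outside, world axes, zero at the start; "moment": the same for the moment, N m; "opening": finger opening in mm.
Only numpy, scipy, OpenCV 4.12 (cv2) and the standard library are available. Lean on these libraries where they do the work, as an engineer would, in place of code of your own. Each camera call takes 0.05 s, during which the arm holds its last target. There are 200 camera calls.

## Task

Start the saw at the control box, in this order, with the fingertips of the closed gripper and without gripping anything: push the raised end of the V-shaped rocker switch fully down, then push the tall narrow plunger fully in so that it stays in, then press the flat square pad fully down, hold it down for a good full second and let it come up again. Do not press the mushroom-shaped stop button, and leave the tube offcuts and the power driver where they are.

Things in the scene. Friction and masses are not known exactly. Their poses are not given: they have to be found in the camera images.
- console: The saw's control box, a flat painted box 200 x 200 mm, 60 mm high, bolted to the bench. Origin: centre of its underside, on the bench; z up, x and y along its sides. It may stand turned up to 0.4 rad. On its lid are four switch modules. The four modules stand in a 2 x 2 grid 84 mm apart, and any of them may be in any of the four places.
- rocker_base: A module plate 70 x 70 x 10 mm fixed on the control box's lid; origin: centre of its underside, 60 mm above the bench; z up. It carries the rocker, a shallow V of two black wings, each 28 x 26 x 6 mm, pivoting 16 mm above the origin between two cheeks 18 mm high. Its +x axis points from the pivot to the end that is raised at the start. May be turned up to 0.1 rad on the box.
- rocker (a joint): Angle of the rocker, rad: 0.0 to 0.05 at the start (one end raised), 0.4 = switched on, raised end fully down, where it stops. It stays where it is left (friction, about 4 N at its end) and has no spring.
- rocker_raised_end (a point): Point to push: on the upper face of the rocker's raised wing (white bar on it; the other wing bears a white ring), 22 mm out from the pivot, 6 mm from the wing's end. About 30 mm above the module's origin at the start, the wing sloping up outwards by 0.35 to 0.4 rad; when on, the wing is level, its face 22 mm above that origin: push about 9 mm straight down.
- plunger_base: A module plate 70 x 70 x 10 mm fixed on the control box's lid; origin: centre of its underside, 60 mm above the bench; z up. It carries the plunger in a round collar 32 mm wide whose rim is 18 mm above the origin.
- plunger (a joint): How far the plunger is pushed in, m: 0 to 0.002 at the start, 0.012 = fully in, where it stops and stays (friction about 5 N, no spring). Negative = pulled up, to -0.005, which must not be done.
- plunger_top (a point): Centre of the top face of the plunger's black round head, 26 mm wide and 12 mm high on a thin steel stem, the tallest and narrowest of the controls: top 44 mm above the module's origin at joint value 0, 32 mm when fully in.
- pad_base: A module plate 70 x 70 x 10 mm fixed on the control box's lid; origin: centre of its underside, 60 mm above the bench; z up. It carries the square start pad in a thin steel frame 54 x 54 mm, 12 mm above the origin.
- pad (a joint): How far the square pad is pressed, m: 0 = up, 0.006 = fully down, where it stops. It springs back; about 2 N to start it, 5.4 N to hold it fully down.
- pad_top (a point): Centre of the top face of the flat square black pad, 40 x 40 mm; 20 mm above the module's origin when up, 14 mm when fully down.
- mushroom_base: A module plate 70 x 70 x 10 mm fixed on the control box's lid; origin: centre of its underside, 60 mm above the bench; z up. It carries the mushroom-shaped stop button, not to be pressed.
- mushroom (a joint): How far the stop button is pressed, m: 0 = up, 0.006 = fully down; springs back, about 4 N to start it.
- mushroom_top (a point): Top of the stop button's black dome, 40 mm wide, 34 mm above its module's origin.
- offcut_standing: Loose offcut of square steel tube, 40 x 40 mm, 55 mm high, standing on end beside the box. Origin: centre of its underside. Leave it alone.
- offcut_lying: Loose offcut of square steel tube, 30 x 30 mm, 110 mm long along its x axis, lying beside the box. Origin: centre of its underside. Leave it alone.
- driver: Loose power driver lying on its side, about 190 x 220 mm and 64 mm high. Origin: on the bench under its grip's root; motor housing along its y axis, battery at +x. Leave it alone.

How it is judged (in metres and radians):
On the way, in this order (a step that is already met when the one before it is completed fails the run):
1. the rocker's raised end is pushed fully down with the fingers (value of joint rocker above 0.34 rad and distance between the grasp point and rocker_raised_end below 0.05 m), for 0.1 s.
2. the plunger is pushed fully in with the fingers (value of joint plunger above 0.01 m and distance between the grasp point and plunger_top below 0.05 m), for 0.1 s.
3. the square pad is held down with the fingers for a second (at least 0.8 s) (value of joint pad above 0.0042 m and distance between the grasp point and pad_top below 0.05 m), for 0.8 s.
At the end, for the whole second after the job is handed in: The rocker is on (above 0.34 rad), the plunger stays in (beyond 10 mm), the square pad is up again (under 1.5 mm), the stop button is up, and the offcuts and the driver lie still within 20 mm of where they were (value of joint rocker above 0.34 rad and value of joint plunger above 0.01 m and value of joint each of pad, mushroom below 0.0015 m and distance of each of offcut_standing, offcut_lying, driver from where it was at the start of the episode below 0.02 m and linear speed of each of offcut_standing, offcut_lying, driver below 0.02 m/s); the robot touches nothing.
It fails at once if the plunger is pushed in (over 7 mm) before the rocker is on (value of joint plunger above 0.007 m and value of joint rocker below 0.3 rad).
It fails at once if the square pad is pressed (over 3 mm) before the rocker is on and the plunger in (value of joint pad above 0.003 m and (value of joint rocker below 0.3 rad or value of joint plunger below 0.008 m)).
It fails at once if the stop button is pressed (over 3 mm) (value of joint mushroom above 0.003 m).
It fails at once if the plunger is gripped and pulled up (value of joint plunger below -0.003 m).
It fails at once if an offcut or the driver is pushed away, lifted or carried (over 20 mm) or tipped over (distance of any of offcut_standing, offcut_lying, driver from where it was at the start of the episode above 0.02 m or angle between offcut_standing's own z axis and vertical above 0.5 rad).
It also fails if it takes over 48 s, if anything falls off the work surface, if the arm or the gripper's body presses on something with over 40 N, if the wrist force passes 120 N, or if a joint passes its speed limit or range.

## Working session

There is one attempt and no reset: what is moved stays moved. The work goes in short steps, Python scripts to look and compute and a shell command to move; the robot and the scene stay as the last step left them, time stands still between calls to the robot, and variables do not carry over. Pictures are saved under pics/ and viewed, about 8 in all and at most 12, crops included, and the job is handed in when it is done.

```bash
mkdir -p pics; cat > h.py <<'E'
import cv2,numpy as np,pickle
from plant import arm
def snap(n,tag):
    c=arm.camera(n); pickle.dump(c,open(f'pics/{tag}.pkl','wb')); cv2.imwrite(f'pics/{tag}.png',c['pixels'][:,:,::-1]); return c
def load(tag): return pickle.load(open(f'pics/{tag}.pkl','rb'))
def K(c):
    f=240/np.tan(np.radians(c['vertical_fov'])/2); return np.array([[f,0,c['cx']],[0,f,c['cy']],[0,0,1.]])
def proj(c,P): return cv2.projectPoints(np.array(P,float).reshape(-1,1,3),np.array(c['rvec'],float),np.array(c['tvec'],float),K(c),None)[0].reshape(-1,2)
def ray(c,uv,z):
    R=cv2.Rodrigues(np.array(c['rvec'],float))[0]; t=np.array(c['tvec'],float).ravel(); o=-R.T@t
    d=R.T@np.linalg.inv(K(c))@np.array([uv[0],uv[1],1.]); return o+d*(z-o[2])/d[2]
E
python3 - <<'E'
from h import *
for n in('top','scene'):
    c=snap(n,n+'0'); print(n,{k:c[k] for k in c if k!='pixels'})
print(arm.get_state())
E
```

```text
top {'vertical_fov': 45.68121128450127, 'cx': 320.5954909632528, 'cy': 245.48063833141035, 'rvec': array([ 2.14855139, -2.18925162,  0.14280997]), 'tvec': array([ -45.81952364,  584.94383469, 1134.73076086])}
scene {'vertical_fov': 48.17152872938866, 'cx': 331.0373055710216, 'cy': 245.8358933990826, 'rvec': array([ 1.88855421,  1.80080227, -0.61470294]), 'tvec': array([  20.57738749, -378.57845128, 1636.77311519])}
{'time': 0.1, 'q': array([-8.21385657e-01,  2.55714588e-01,  1.07129816e-01, -4.21547657e-04,
       -1.42390822e+00, -2.84608251e-01]), 'joint_vel': array([-1.34383043e-03, -1.71256396e-03,  2.88932345e-03,  1.85146264e-03,
       -6.76109529e-05, -2.64082727e-04]), 'joint_efforts': array([-2.51610720e-03, -3.87603450e+01,  2.38473183e+01,  5.37794575e+00,
       -3.79936086e-03, -5.56920824e-06]), 'eef_pos': array([ 246.3882059 , -491.2269348 ,  230.47058599]), 'eef_rot': array([ 7.23350651e-01, -3.05669259e+00, -2.64012354e-03]), 'contact_force': array([ 0.74844906, -0.07458432,  0.77445732]), 'moment': array([ 0.00471845,  0.01853312, -0.04388949]), 'opening': 85.27448301312629}
```

View pics/top0.png

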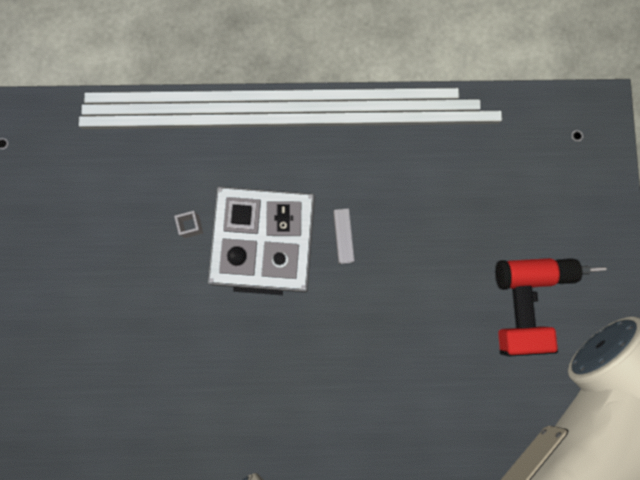

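View pics/scene0.png

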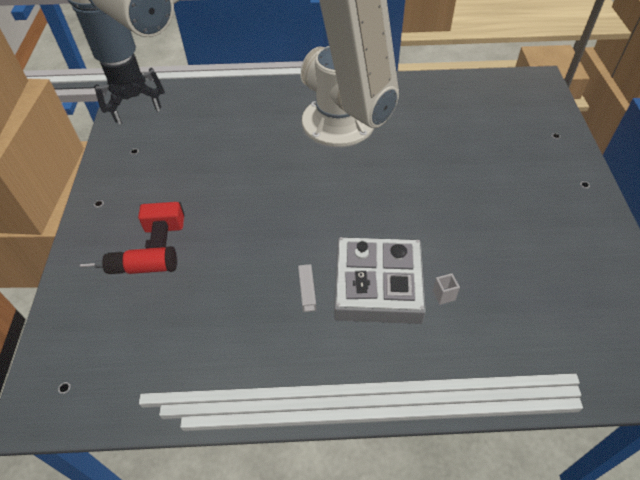

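The box shows in top at about (262,239): pad (241,214), rocker (284,217), mushroom (236,256) and plunger (280,259). The arm's head and the driver are far off at the right. I'll enlarge both views.

```bash
python3 - <<'E'
from h import *
a=load('top0')['pixels'][180:300,200:320,::-1]; b=load('scene0')['pixels'][230:330,330:430,::-1]
cv2.imwrite('pics/crop0.png',np.hstack([cv2.resize(a,(400,400),interpolation=2)[:],cv2.resize(b,(400,400),interpolation=2)]))
c=load('top0')
cs=[ray(c,p,60) for p in [(219.5,188),(312,194.5),(304.5,290),(209.5,283)]]
print(np.round(cs,1),[np.linalg.norm(cs[i]-cs[i-1]).round(1) for i in range(4)],np.mean(cs,0))
for n,p,z in [('pad',(241,214.5),80),('rock',(284,217),78),('mush',(236.5,256),90),('plu',(280,259),103)]:print(n,ray(c,p,z).round(1), proj(load('scene0'),ray(c,p,z)).round(1))
E
```

```text
[[701.8 146.   60. ]
 [685.3 -41.   60. ]
 [492.5 -22.6  60. ]
 [510.  165.7  60. ]] [np.float64(192.8), np.float64(187.7), np.float64(193.7), np.float64(189.1)] [597.40261856  62.02532081  60.        ]
pad [643.2 100.3  80. ] [[398.5 282.2]]
rock [637.1  15.4  78. ] [[359.9 282. ]]
mush [559.8 108.1  90. ] [[397.9 249.2]]
plu [551.2  22.9 103. ] [[360.7 244.3]]
```

View pics/crop0.png

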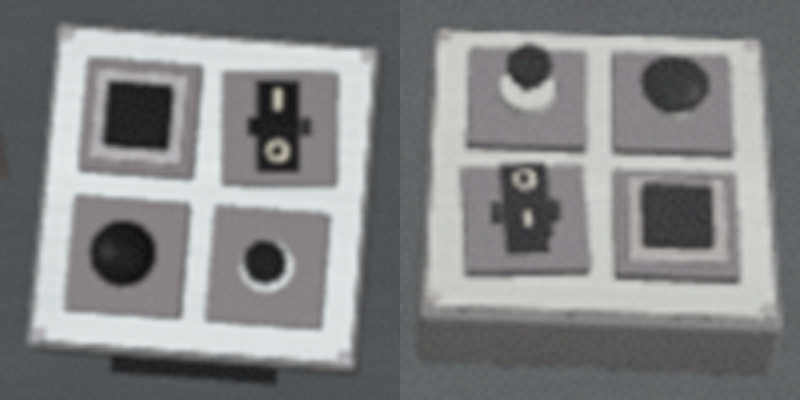

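Top crop: the rocker's bar wing points up the picture (away from the base), with bar (278,98) and ring (277,151). The plunger head is at (265,261) and the pad centre at (139,116). Next I triangulate using the plate corners in both views.

```bash
python3 - <<'E'
from h import *
t,s=load('top0'),load('scene0')
def T(x,y):return ((x+.5)/3.3333-.5+200,(y+.5)/3.3333-.5+180)
def S(x,y):return ((x-400+.5)/4-.5+330,(y+.5)/4-.5+230)
def r(n,a,b,z):
    A=ray(t,T(*a),z);print(n,'top',A.round(1),'scene',ray(s,S(*b),z).round(1) if b else '')
r('pad',(139,116),(677,216),80)
r('padplate',(141.5,117.5),None,70)
r('rockplate',(279.5,128.5),(525,219),70)
r('pluplate',(268,266.5),None,70)
r('mushplate',(128.5,257),None,70)
r('bar',(278,98),(528,217),89)
r('ring',(277,151),(525,180),82)
r('cheeks',(280,127),(525,212),78)
r('plutop',(264,261),(530,62),103)
r('mush',(123,252),(675,82),92)
st=arm.get_state();R=cv2.Rodrigues(st['eef_rot'])[0];print(R.round(4))
E
```

```text
pad top [643.3  99.6  80. ] scene [646.9 100.6  80. ]
padplate top [644.1  99.4  70. ] scene 
rockplate top [636.   16.8  70. ] scene [638.2  17.7  70. ]
pluplate top [553.1  24.7  70. ] scene 
mushplate top [560.3 107.4  70. ] scene 
bar top [651.1  16.6  89. ] scene [649.4  17.8  89. ]
ring top [620.6  17.9  82. ] scene [620.2  18.7  82. ]
cheeks top [635.6  16.1  78. ] scene [638.8  17.4  78. ]
plutop top [553.3  25.1 103. ] scene [553.8  26.  103. ]
mush top [561.1 107.7  92. ] scene [564.  108.5  92. ]
[[-8.939e-01 -4.482e-01 -9.000e-04]
 [-4.482e-01  8.939e-01  1.500e-03]
 [ 1.000e-04  1.700e-03 -1.000e+00]]
```

```bash
cat > go.py <<'E'
import sys
from h import *
s=arm.get_state();R=cv2.Rodrigues(s['eef_rot'])[0]
tgt=np.array([float(v) for v in sys.argv[1:4]])
print('pos',s['eef_pos'].round(1),'t',s['time'],'F',s['contact_force'].round(1),'op',round(s['opening'],1),'z',R[:,2].round(3),'yawx',np.degrees(np.arctan2(R[1,0],R[0,0])).round(1),'shift m',(R.T@(tgt-s['eef_pos'])/1000).round(4))
E
R="255 -0.595 0.270 0 0 0 0.465"; true
python3 -m handwheel '255 -0.595 0.27 0 0 0 0.465;255 -0.595 0.27 0 0 0 0.465;255 -0.595 0.27 0 0 0 0.465;255 -0.595 0.27 0 0 0 0.465;255 -0.595 0.27 0 0 0 0.465;255 -0.595 0.27 0 0 0 0.465;255 -0.595 0.27 0 0 0 0.465;255 -0.595 0.27 0 0 0 0.465;255 -0.595 0.27 0 0 0 0.465;255 -0.595 0.27 0 0 0 0.465' 20
python3 go.py 657.5 16.5 130
```

```text
time: 0.93
eef_pos: [497.2, -181.0, 231.1]
eef_rot: [0.0, -3.141, -0.0]
contact_force: [0.5, -1.4, -0.1]
opening: -0.3
pos [ 497.2 -181.   231.1] t 0.9333 F [ 0.5 -1.4 -0.1] op -0.3 z [-0.  0. -1.] yawx -180.0 shift m [-0.1603  0.1974  0.1011]
```

```bash
python3 -m handwheel '255 -0.16 0.197 0.06 0 0 0;255 -0.16 0.197 0.06 0 0 0;255 -0.16 0.197 0.06 0 0 0;255 -0.16 0.197 0.06 0 0 0;255 -0.16 0.197 0.06 0 0 0;255 -0.16 0.197 0.06 0 0 0;255 -0.16 0.197 0.06 0 0 0;255 -0.16 0.197 0.1 0 0 0;255 -0.16 0.197 0.1 0 0 0;255 -0.16 0.197 0.1 0 0 0'
python3 go.py 657.5 16.5 100
python3 - <<'E'
from h import *
t,s=snap('top','top1'),snap('scene','scene1')
a=t['pixels'][180:300,200:320,::-1]; b=s['pixels'][210:310,320:420,::-1]
cv2.imwrite('pics/crop1.png',np.hstack([cv2.resize(a,(400,400),interpolation=2)[:],cv2.resize(b,(400,400),interpolation=2)]))
p=arm.get_state()['eef_pos'];print('tip pix in crop',(proj(s,p)-[320,210])*4+[400,0],(proj(t,p)-[200,180])*3.333)
E
```

```text
time: 1.77
eef_pos: [654.9, 13.6, 129.0]
eef_rot: [0.0, -3.135, 0.002]
contact_force: [-0.5, 0.0, 1.1]
opening: 0.2
pos [654.9  13.6 129. ] t 1.7667 F [-0.5  0.   1.1] op 0.2 z [-0.006 -0.002 -1.   ] yawx -180.0 shift m [-0.0028  0.0029  0.029 ]
tip pix in crop [[562.40839395 262.45293535]] [[278.52509671  71.85447851]]
```

View pics/crop1.png

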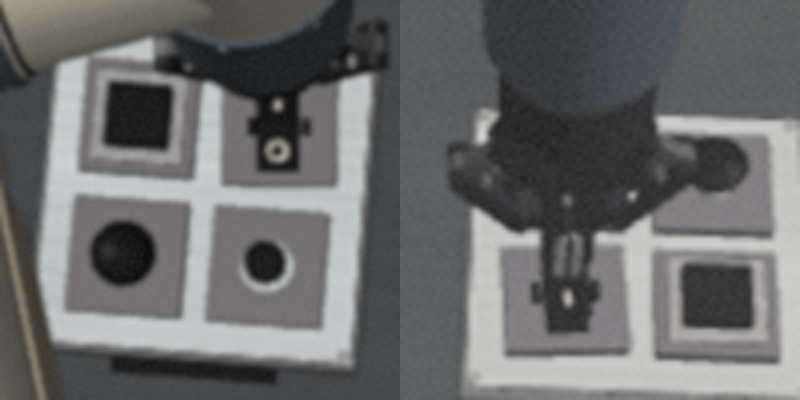

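Scene crop: the closed fingertip is at about (566,264) and was predicted at (562,262), so the calibration agrees. It sits over the bar wing of the rocker. Descending.

```bash
python3 -m handwheel '255 0 0 0 0 0 0;255 0 0 0.01 0 0 0;255 0 0 0.02 0 0 0;255 0 0 0.03 0 0 0;255 0 0 0.034 0 0 0;255 0 0 0.037 0 0 0;255 0 0 0.04 0 0 0;255 0 0 0.042 0 0 0;255 0 0 0.043 0 0 0;255 0 0 0.043 0 0 0'
python3 go.py 657.5 16.5 82
```

```text
time: 2.7
eef_pos: [657.6, 13.8, 89.3]
eef_rot: [-0.0, 3.139, -0.0]
contact_force: [1.6, -1.3, 3.0]
opening: 0.0
pos [657.6  13.8  89.3] t 2.7 F [ 1.6 -1.3  3. ] op 0.0 z [ 0.003 -0.    -1.   ] yawx -180.0 shift m [0.0001 0.0027 0.0073]
```

```bash
python3 -m handwheel '255 0 0 0.002 0 0 0;255 0 0 0.003 0 0 0;255 0 0 0.004 0 0 0;255 0 0 0.005 0 0 0;255 0 0 0.006 0 0 0;255 0 0 0.007 0 0 0;255 0 0 0.008 0 0 0;255 0 0 0.009 0 0 0;255 0 0 0.009 0 0 0;255 0 0 0.009 0 0 0'
python3 go.py 657.5 16.5 82
```

```text
time: 3.53
eef_pos: [658.5, 14.1, 82.0]
eef_rot: [-0.001, 3.136, -0.0]
contact_force: [1.9, -0.4, 11.3]
opening: -0.0
pos [658.5  14.1  82. ] t 3.5333 F [ 1.9 -0.4 11.3] op -0.0 z [ 0.005 -0.    -1.   ] yawx -180.0 shift m [0.001  0.0024 0.    ]
```

```bash
python3 -m handwheel '255 0 0 0.001 0 0 0;255 0 0 0.002 0 0 0;255 0 0 0.003 0 0 0;255 0 0 0.003 0 0 0;255 0 0 0.003 0 0 0;255 0 0 0.003 0 0 0;255 0 0 0.003 0 0 0;255 0 0 0.003 0 0 0;255 0 0 0.003 0 0 0;255 0 0 0.003 0 0 0'
python3 go.py 657.5 16.5 82
```

```text
time: 4.37
eef_pos: [658.6, 14.0, 81.9]
eef_rot: [-0.002, 3.134, -0.001]
contact_force: [-5.2, 1.1, 23.6]
opening: -0.1
pos [658.6  14.   81.9] t 4.3667 F [-5.2  1.1 23.6] op -0.1 z [ 0.007 -0.    -1.   ] yawx -179.9 shift m [ 0.0011  0.0025 -0.0001]
```

The rocker is against its stop (z stays at 82 and the force rises). Lift and move over the plunger.

```bash
python3 -m handwheel '255 0 0 -0.03 0 0 0;255 0 0 -0.055 0 0 0;255 0 0 -0.055 0 0 0;255 0.035 0.006 -0.055 0 0 0;255 0.07 0.011 -0.055 0 0 0;255 0.104 0.011 -0.055 0 0 0;255 0.104 0.011 -0.055 0 0 0;255 0.104 0.011 -0.055 0 0 0;255 0.104 0.011 -0.055 0 0 0;255 0.104 0.011 -0.055 0 0 0'
python3 go.py 553.5 25.5 103
python3 - <<'E'
from h import *
t,s=snap('top','top2'),snap('scene','scene2')
a=t['pixels'][180:300,200:320,::-1]; b=s['pixels'][210:310,320:420,::-1]
cv2.imwrite('pics/crop2.png',np.hstack([cv2.resize(a,(400,400),interpolation=2)[:],cv2.resize(b,(400,400),interpolation=2)]))
E
```

```text
time: 5.2
eef_pos: [553.1, 25.2, 131.0]
eef_rot: [-0.001, -3.141, -0.0]
contact_force: [0.0, 0.9, 0.3]
opening: -0.1
pos [553.1  25.2 131. ] t 5.2 F [0.  0.9 0.3] op -0.1 z [-0.  0. -1.] yawx 180.0 shift m [-0.0004  0.0003  0.028 ]
```

View pics/crop2.png

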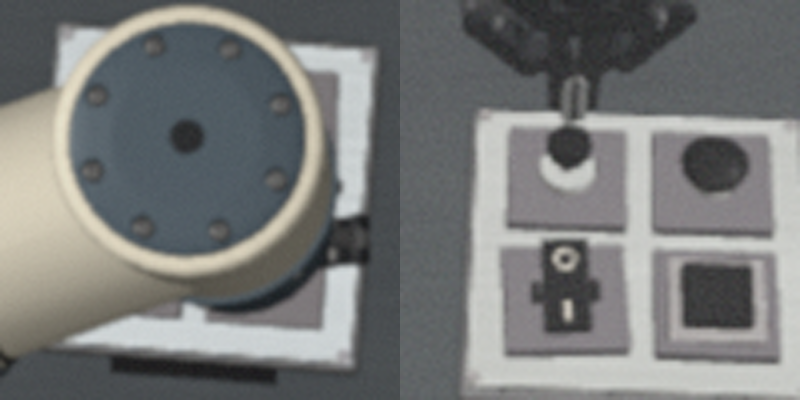

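Scene crop: the bar wing is now down at (568,310). The fingertip at (573,117) is in line over the plunger head (569,147). Pushing.

```bash
python3 -m handwheel '255 0 0 0.012 0 0 0;255 0 0 0.022 0 0 0;255 0 0 0.027 0 0 0;255 0 0 0.03 0 0 0;255 0 0 0.033 0 0 0;255 0 0 0.036 0 0 0;255 0 0 0.038 0 0 0;255 0 0 0.04 0 0 0;255 0 0 0.041 0 0 0;255 0 0 0.041 0 0 0'
python3 go.py 553.5 25.5 92
python3 -m handwheel '255 0 0 0.001 0 0 0;255 0 0 0.002 0 0 0;255 0 0 0.003 0 0 0;255 0 0 0.003 0 0 0;255 0 0 0.003 0 0 0;255 0 0 0.003 0 0 0;255 0 0 0.003 0 0 0;255 0 0 0.003 0 0 0;255 0 0 0.003 0 0 0;255 0 0 0.003 0 0 0'
python3 go.py 553.5 25.5 92
```

```text
time: 6.13
eef_pos: [552.5, 24.9, 91.9]
eef_rot: [-0.0, 3.141, -0.001]
contact_force: [-7.9, 1.0, 13.5]
opening: 0.0
pos [552.5  24.9  91.9] t 6.1333 F [-7.9  1.  13.5] op 0.0 z [ 0.001 -0.    -1.   ] yawx -180.0 shift m [-0.001   0.0006 -0.0001]
time: 6.97
eef_pos: [552.8, 24.9, 91.7]
eef_rot: [-0.002, 3.139, -0.001]
contact_force: [-13.0, 3.0, 29.1]
opening: -0.2
pos [552.8  24.9  91.7] t 6.9667 F [-13.    3.   29.1] op -0.2 z [ 0.003 -0.    -1.   ] yawx -179.9 shift m [-0.0007  0.0006 -0.0003]
```

```bash
python3 -m handwheel '255 0 0 -0.03 0 0 0;255 0 0 -0.045 0 0 0;255 0 0 -0.045 0 0 0;255 -0.03 0.025 -0.045 0 0 0;255 -0.06 0.05 -0.045 0 0 0;255 -0.092 0.075 -0.045 0 0 0;255 -0.092 0.075 -0.045 0 0 0;255 -0.092 0.075 -0.045 0 0 0;255 -0.092 0.075 -0.045 0 0 0;255 -0.092 0.075 -0.045 0 0 0'
python3 go.py 645 100 80
python3 - <<'E'
from h import *
s=snap('scene','scene3')
cv2.imwrite('pics/crop3.png',cv2.resize(s['pixels'][200:320,310:430,::-1],(600,600),interpolation=2))
E
```

```text
time: 7.8
eef_pos: [644.2, 99.4, 132.3]
eef_rot: [-0.001, -3.142, 0.0]
contact_force: [-0.6, 0.3, 0.7]
opening: 0.3
pos [644.2  99.4 132.3] t 7.8 F [-0.6  0.3  0.7] op 0.3 z [-0. -0. -1.] yawx 180.0 shift m [-0.0008  0.0006  0.0523]
```

View pics/crop3.png

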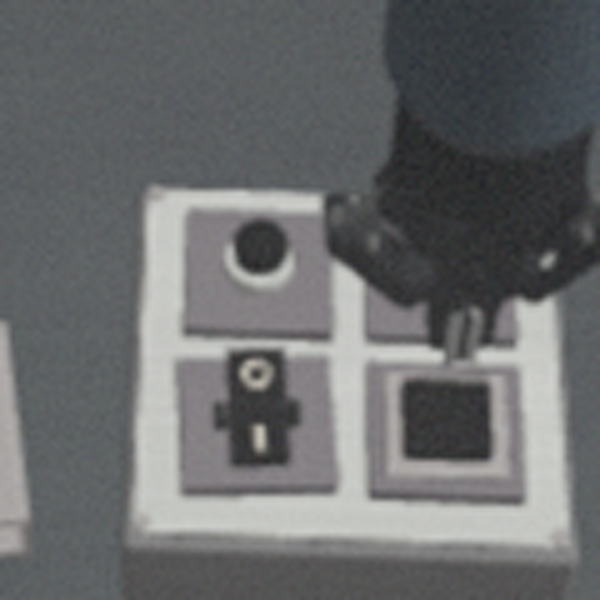

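The plunger head is now low over its collar (260,247). The rocker is on, and the tip at (460,358) is above the pad (447,420). Pressing and holding.

```bash
python3 -m handwheel '255 0 0 0.02 0 0 0;255 0 0 0.04 0 0 0;255 0 0 0.048 0 0 0;255 0 0 0.052 0 0 0;255 0 0 0.055 0 0 0;255 0 0 0.057 0 0 0;255 0 0 0.059 0 0 0;255 0 0 0.061 0 0 0;255 0 0 0.061 0 0 0;255 0 0 0.061 0 0 0'
python3 go.py 645 100 74
python3 -m handwheel '255 0 0 0.001 0 0 0;255 0 0 0.001 0 0 0;255 0 0 0.001 0 0 0;255 0 0 0.001 0 0 0;255 0 0 0.001 0 0 0;255 0 0 0.001 0 0 0;255 0 0 0.001 0 0 0;255 0 0 0.001 0 0 0;255 0 0 0.001 0 0 0;255 0 0 0.001 0 0 0'
python3 go.py 645 100 74
```

```text
time: 8.68
eef_pos: [645.2, 99.7, 74.0]
eef_rot: [-0.001, 3.139, -0.001]
contact_force: [-4.7, -1.9, 11.3]
opening: -0.2
pos [645.2  99.7  74. ] t 8.6833 F [-4.7 -1.9 11.3] op -0.2 z [ 0.003 -0.    -1.   ] yawx -180.0 shift m [0.0002 0.0003 0.    ]
time: 9.52
eef_pos: [645.2, 99.7, 74.0]
eef_rot: [-0.001, 3.138, -0.0]
contact_force: [-6.7, -1.7, 14.7]
opening: -0.0
pos [645.2  99.7  74. ] t 9.5167 F [-6.7 -1.7 14.7] op -0.0 z [ 0.003 -0.    -1.   ] yawx -180.0 shift m [ 0.0002  0.0003 -0.    ]
```

Held about 0.9 s at the stop; I'll hold another 0.5 s, then lift.

```bash
python3 -m handwheel '255 0 0 0 0 0 0;255 0 0 0 0 0 0;255 0 0 0 0 0 0;255 0 0 0 0 0 0;255 0 0 0 0 0 0;255 0 0 -0.02 0 0 0;255 0 0 -0.05 0 0 0;255 0 0 -0.09 0 0 0;255 0 0 -0.12 0 0 0;255 0 0 -0.12 0 0 0'
python3 -m handwheel '255 0.2 -0.1 -0.05 0 0 0;255 0.2 -0.1 -0.05 0 0 0;255 0.2 -0.1 -0.05 0 0 0;255 0.2 -0.1 -0.05 0 0 0;255 0.2 -0.1 -0.05 0 0 0;255 0.2 -0.1 -0.05 0 0 0;255 0.2 -0.1 -0.05 0 0 0;255 0.2 -0.1 -0.05 0 0 0;255 0.2 -0.1 -0.05 0 0 0;255 0.2 -0.1 -0.05 0 0 0'
python3 go.py 645 100 74
python3 - <<'E'
from h import *
s=snap('scene','scene4'); cv2.imwrite('pics/crop4.png',cv2.resize(s['pixels'][200:340,290:470,::-1],(720,560),interpolation=2))
E
```

```text
time: 10.35
eef_pos: [648.5, 100.4, 199.3]
eef_rot: [-0.0, 3.127, 0.004]
contact_force: [0.4, -0.5, 1.3]
opening: 0.1
time: 11.18
eef_pos: [445.2, 0.5, 239.9]
eef_rot: [0.0, -3.141, -0.0]
contact_force: [-0.2, -0.5, 0.5]
opening: -0.1
pos [445.2   0.5 239.9] t 11.1833 F [-0.2 -0.5  0.5] op -0.1 z [-0.  0. -1.] yawx -180.0 shift m [-0.1998  0.0995  0.1658]
```

View pics/crop4.png

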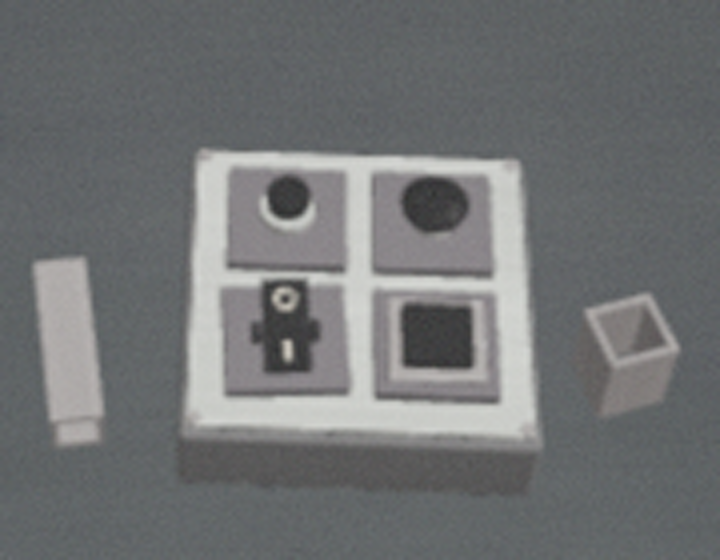

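The plunger is in at (288,200), the rocker is on with its bar at (288,350), and the pad is up at (438,335). The offcuts at (75,350) and (632,350) are where they were, and the arm is clear.

```bash
python3 -c "
from plant import arm
print(arm.close_job())"
```

```text
the job is handed in; nothing more can be done
None
```

The saw's start sequence is done and the job is handed in, at about 11 s of the 48 s allowed. I pressed all three controls in order with the closed fingertips. There was no verdict on hand-in, so the results below are my own readings.

| Control | Fingertip stopped at | Expected when fully pressed | Push force |
|---|---|---|---|
| Rocker | z = 81.9 mm | 82 mm | up to about 24 N |
| Plunger | z = 91.7 mm | 92 mm | up to about 29 N |
| Pad | z = 74.0 mm | 74 mm | about 11–15 N, held about 1.3 s, then released |

- **Final picture:** the rocker is on, the plunger is in and the pad looks up. The stop button was never touched, and both offcuts appear in place.
- **Robot at the end:** it was clear of everything, with the force reading at about zero.
- **Not checked:** the driver lay outside the last crop. The arm crossed near its end of the bench only at the start, at about 230 mm height, well above its 64 mm. I judged whether the pad had come up from the picture only.
- **Disagreement:** the two cameras differed by up to about 4 mm on control positions. I used values between them, and every press landed at the expected height.

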